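# Take the blue teapot apart onto the draining tray

### The arm

A 7-joint arm with a two-finger parallel gripper is mounted at the origin on a cart in front of the work surface, level with it; the furniture and walls round the work are solid. World frame = base frame: x ahead of the robot, y to its left, z up, the work surface at z = 0. Lengths are in m, angles in rad, forces in N, time in s.
With the tool pointing down it reaches from about 0.35 to 0.9 m from the base axis. Payload 8.1 kg.
Tool frame: the origin (TCP) lies midway between the tips of the shut fingers; the grasp point (between the pads) lies 19 mm behind it; z points along the fingers, y is the line along which they close (so a half turn about z gives the same grasp; the last joint's range is limited). The gripper opens to 92 mm and grips with 3 to 60 N. Pads are 19 mm wide; open, the fingers measure 130 mm over their backs; the gripper's body (75 mm by 190 mm) begins 47 mm behind the grasp point.
Start: joints at [-1.407, 0.434, 0.025, 1.573, -0.012, 1.134, -0.075], TCP at [0.165, 0.603, 0.227] pointing down, gripper open.
Joint ranges: [-2.62, 2.62], [-0.44, 2.09], [-1.27, 1.32], [0.08, 2.57], [-1.32, 4.46], [0.12, 2], [-2.74, 2.74]. Speed limits (rad/s): [2.22, 2.22, 3.01, 3.01, 3.14, 3.14, 3.14].

### API

Orientations are given as a rotation vector (axis times angle).
In Python, from cell import observe, get_image, camera_model, sign_off, recognise, silhouettes gives the robot as it stands.
- The arm moves only by the tool apply_moves, never from a script. Its argument "motion" is a list of rows, each an object of numbers: "x", "y", "z": the shift along the world's x, y, z in cm; "yaw": the turn about the world's z in degrees; "hand": the opening, from -1 (shut) to 1 (fully open), so that 0 is half open. In form: [{"x": .., "y": .., "z": .., "yaw": .., "hand": ..}, ...]. A call has 1 to 10 rows; each row is the pose to reach, as a shift and turn from the pose commanded when the call began; what a row does not reach only later rows make up. A row lasts 1/8 s, in which the tool goes at most 62.5 mm and 10.7 degrees, less where a joint would pass 70% of its speed; a pose out of reach is approached as far as the arm can. A call with a gripper value outside its range is refused whole. The fingers move at their own pace and stop on an object; "newtons" is the grip in N (left out, the last holds). Time passes only in rows, so rows that repeat a pose let the fingers close. It gives the time, the measured TCP pose, the force, the opening and the grip force at its end, in the units of the state.
- observe(): the state, without advancing time (a new reading comes with each control period).
- get_image(name): name is "side" or "top" or "wrist"; returns the picture (480x640x3 uint8, blue, green, red); there is no depth.
- camera_model(name): a dict with "camera_matrix" (3x3 intrinsics, pixels), "k1" (the pictures are not rectified: a ray, as slopes to the right and down, at radius r is drawn at 1 + k1 r^2 times it, then the intrinsics apply), "T" (4x4, takes a point from camera to world coordinates). Camera axes: x right, y up, looking along -z (the intrinsics and any distortion apply to the point x, -y, -z); pixel columns grow to the right and rows downward; lengths in m; the calibration is good to about 2 mm. A picture is of the moment at which its call begins: read the wrist's pose just before it. camera_model takes no time and is no camera call; for the wrist camera it gives the pose at the moment of the call.
- sign_off(): hands the job in; it is judged then, once.
Trained networks look in the newest picture that a camera, given by its name, has taken for a name from the list of things; names that differ only in an ending like _2 or _b are one class to them, and where a whole thing is asked for, a point or a joint stands for the part that bears it (a point fixed in the world has none). Each returns a list of dicts, best first, with "p" (0 to 1); they miss things now and then, are a little off and sometimes report something else, mostly with a low value. They report only what shows in the picture. A call takes as long as a camera call. They do not tell look-alikes from the thing itself.
- recognise(query, camera): "rect" ([left, top, right, bottom] in pixels, round what is visible of it).
- silhouettes(query, camera): "mask" (480x640 bool, what is visible of it) and "rect" ([left, top, right, bottom] in pixels, round what is visible of it).
The state is a dict: "clock": time; "joints": joint angles; "dq": joint speeds; "joint_efforts": joint torques, N m; "position": TCP position; "ee_rot": TCP orientation; "force": force on the tool from outside, world axes, zero at the start; "ft_torque": the same for the moment, N m; "width": opening from 0.0 (shut) to 1.0 (fully open); "gripper_force": force on a finger pad.
Only numpy, scipy, OpenCV 4.12 (cv2) and the standard library are available. Lean on these libraries where they do the work, as an engineer would, in place of code of your own. Each camera call takes 0.05 s, during which the arm holds its last target. There are 200 camera calls.

### The job

Take the blue teapot apart for washing: first lift off its lid and stand it, knob up, on the floor of the wooden tray, then lift the steel tea infuser out of the pot and stand it upright on the tray floor beside the lid. Set both down rather than dropping them, and leave the blue pot itself standing where it is.

Things in the scene. Friction and masses are not known exactly. Their poses are not given: they have to be found in the camera images.
- blue_pot: Blue open round pot, outer diameter 110, inner 102, rim 70 mm above its underside; loose, 0.6 kg, on the worktop. Origin: centre of underside; z up. Dark loop handle to 86 mm from the axis at +x, spout to 82 mm at -x, both below the rim. At the start the infuser hangs in it and the lid covers both. A closed green teapot of the same shape (154 mm high) stands nearby; either may be on the left.
- blue_lid: Loose blue hollow lid, diameter 120, height 88 mm, 0.16 kg. Origin: centre of lower edge, at the start 66 mm above the pot's underside; z up. Rests over rim and infuser, no latch, 2 mm play. Roof top at z = 54 mm; to grip from above: wooden knob, upright cylinder of diameter 24, z = 62 to 88 mm. It is hollow to z = 50 mm over the infuser's knob: lift 60 mm straight up before going sideways.
- infuser: Closed steel strainer drum, 0.14 kg, dark dots. Origin: centre of underside, at the start 14 mm above the pot's; z up. Diameter 84 at the bottom, 96 mm at z = 56; its top is a flange of diameter 110 mm (z = 56 to 60) that rests on the pot's rim, 3 mm play. To grip from above: dark wooden knob on a thin stem, upright cylinder of diameter 22, z = 72 to 96 mm. Lift 70 mm straight up to clear the pot.
- tray: Fixed wooden tray, 270 mm along its x, 400 mm along its y (y lies roughly along world x). Origin: centre of underside; z up. Empty inner floor 7 mm above the origin, 250 x 376 mm; walls along the long sides 32 mm high, at the ends (y = +-188 mm) 46 mm high. Lid and infuser fit side by side along y, e.g. at y = +80 and -80 mm.
Not all that is in view belongs to the job. What is shaped like the blue_lid but orange is not meant.

How it is judged:
By the outcome, as a careful person would: the job done as asked, in the order asked, and still so for the second after the job is handed in, with the robot touching nothing.
It also fails if it takes over 72 s, if anything falls off the work surface, if the arm or the gripper's body presses on something with over 40 N, if the wrist force passes 120 N, or if a joint passes its speed limit or range.

## Working session

There is one attempt and no reset: what is moved stays moved. The work goes in short steps, Python scripts to look and compute and a tool call to move; the robot and the scene stay as the last step left them, time stands still between calls to the robot, and variables do not carry over. Pictures are saved under pics/ and viewed, at most 10 in all, crops included, and the job is handed in when it is done.

Besides the shell and the picture viewer there is one more tool, called after ">>>" as name(argument=value, ...) on one line, values as JSON. apply_moves: Moves the arm, as the interface text tells. Its arguments: {"type":"object","properties":{"motion":{"type":"array","items":{"type":"object","properties":{"x":{"type":"number"},"y":{"type":"number"},"z":{"type":"number"},"yaw":{"type":"number"},"hand":{"type":"number"}}}},"newtons":{"type":"number"}},"required":["motion"]}

```bash
ls; mkdir -p pics
python3 - <<'E'
from cell import *
import cv2,numpy as np
o=observe();print(o['clock'],o['position'],o['ee_rot'],o['width'])
a=get_image("side");b=get_image("top")
for n in("side","top"):
  for q in("blue_lid","blue_pot","tray","infuser"):
    print(n,q,[(np.round(r['rect']).tolist(),round(r['p'],2)) for r in recognise(q,n)[:4]])
  m=camera_model(n);print(np.round(m['T'],3).tolist(),m['camera_matrix'],m['k1'])
cv2.imwrite("pics/side0.png",a);cv2.imwrite("pics/top0.png",b)
E
```

```text
pics
0.0 [0.16470533 0.60238913 0.2259543 ] [-4.17909658e-01 -3.11361146e+00  2.42043544e-03] 0.9997985530287795
side blue_lid [([298.0, 215.0, 338.0, 252.0], 0.71), ([306.0, 346.0, 354.0, 395.0], 0.69)]
side blue_pot [([294.0, 250.0, 334.0, 270.0], 0.9)]
side tray [([246.0, 180.0, 364.0, 235.0], 0.57), ([296.0, 215.0, 336.0, 253.0], 0.17)]
side infuser []
[[-0.989, 0.097, -0.112, 0.285], [-0.147, -0.554, 0.82, 1.525], [0.018, 0.827, 0.562, 1.012], [0.0, 0.0, 0.0, 1.0]] [[557.07923837   0.         309.22046089]
 [  0.         557.07923837 247.73850087]
 [  0.           0.           1.        ]] -0.08417390369935121
top blue_lid [([152.0, 240.0, 194.0, 278.0], 0.97), ([315.0, 201.0, 355.0, 240.0], 0.92)]
top blue_pot []
top tray [([394.0, 136.0, 488.0, 274.0], 0.78)]
top infuser []
[[0.022, 0.991, -0.13, 0.242], [-1.0, 0.022, -0.001, 0.15], [0.001, 0.13, 0.991, 1.631], [0.0, 0.0, 0.0, 1.0]] [[561.1550861    0.         318.57474841]
 [  0.         561.1550861  226.61471891]
 [  0.           0.           1.        ]] -0.11524554894788569
```

View pics/side0.png

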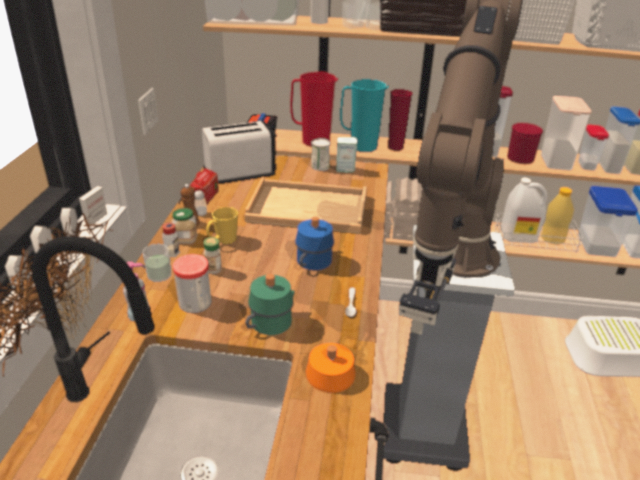

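View pics/top0.png

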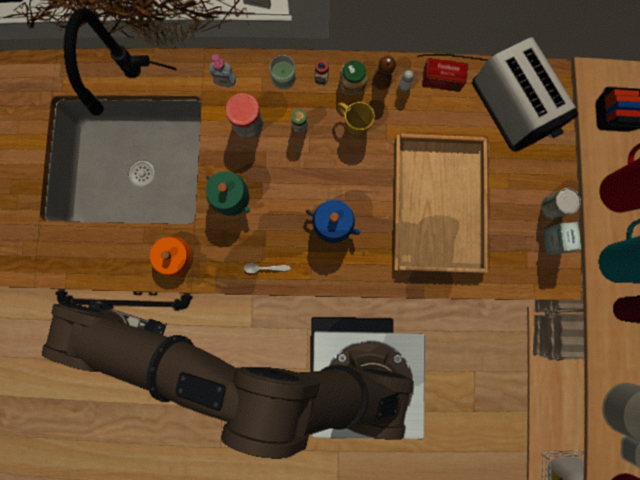

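Side view: blue teapot (315,245), green teapot (271,305) and loose orange lid (330,368). Top view: blue teapot (334,221), green (227,193), orange lid (170,257), empty tray (394–488, 136–274). The lid meant is the blue one on the pot at (334,221). I'll confirm it with a crop and locate it.

```bash
cat > h.py <<'E'
import numpy as np,cv2
from cell import *
from scipy.optimize import least_squares
def ray(m,px):
    K=m['camera_matrix'];d=np.array([(px[0]-K[0][2])/K[0][0],(px[1]-K[1][2])/K[1][1]])
    u=d.copy()
    for _ in range(20): u=d/(1+m['k1']*(u@u))
    T=np.array(m['T']);return T[:3,3],T[:3,:3]@np.array([u[0],-u[1],-1])
def atz(m,px,z):
    o,d=ray(m,px);return o+d*(z-o[2])/d[2]
def proj(m,P):
    T=np.array(m['T']);K=np.array(m['camera_matrix']);p=(np.atleast_2d(P)-T[:3,3])@T[:3,:3]
    s=np.c_[p[:,0]/-p[:,2],-p[:,1]/-p[:,2]];s=s*(1+m['k1']*(s**2).sum(1))[:,None]
    return s*[K[0][0],K[1][1]]+K[:2,2]
E
python3 - <<'E'
from h import *
t=get_image("top");m=camera_model("top")
c=cv2.resize(t[120:290,290:500],None,fx=3.5,fy=3.5,interpolation=cv2.INTER_CUBIC);cv2.imwrite("pics/crop1.png",c)
hsv=cv2.cvtColor(t,cv2.COLOR_BGR2HSV)
sub=t[195:250,305:365].astype(int);b=(sub[...,0]>sub[...,2]+40)&(sub[...,0]>60)
ys,xs=np.nonzero(b);n,l,s,ce=cv2.connectedComponentsWithStats(b.astype(np.uint8));i=1+s[1:,4].argmax();print(s[i],ce[i]+[305,195])
from cell import silhouettes
mk=silhouettes("tray","top")[0]['mask'].astype(np.uint8)
r=cv2.minAreaRect(max(cv2.findContours(mk,0,2)[0],key=cv2.contourArea));bx=cv2.boxPoints(r);print(r)
for z in(.032,.046):print([atz(m,p,z)[:2].round(3).tolist() for p in bx])
print(atz(m,(334,217),.154),atz(m,(334,221),.12))
s=get_image("side");ms=camera_model("side");print(atz(ms,(315,222),.154))
E
```

```text
[   9    5   40   38 1014] [333.51577909 218.15779093]
((440.1407775878906, 203.47616577148438), (94.10832977294922, 137.94369506835938), 1.005086064338684)
[[0.327, -0.059], [0.734, -0.065], [0.737, -0.348], [0.327, -0.332]]
[[0.326, -0.058], [0.729, -0.063], [0.733, -0.343], [0.326, -0.328]]
[0.46258833 0.11178329 0.154     ] [0.45667339 0.1107012  0.12      ]
[0.45816687 0.13680598 0.154     ]
```

View pics/crop1.png

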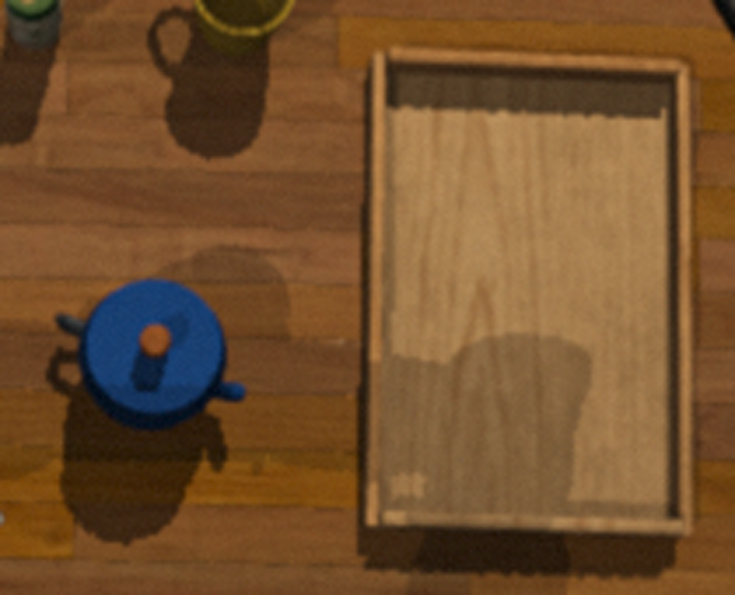

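The crop shows the blue lid's knob at top-picture pixel (334,217), and the empty tray floor is centred near (441,203). The knob is at about (0.462, 0.112) and the tray centre at about (0.53, -0.20). Next I move above the pot.

>>> apply_moves(motion=[{"x":8,"y":-12,"z":5},{"x":15,"y":-24,"z":5},{"x":22,"y":-36,"z":5},{"x":29.5,"y":-49,"z":5},{"x":29.5,"y":-49,"z":5},{"x":29.5,"y":-49,"z":5},{"x":29.5,"y":-49,"z":5},{"x":29.5,"y":-49,"z":5},{"x":29.5,"y":-49,"z":5},{"x":29.5,"y":-49,"z":5}])

```text
schema error: expected keys x, y, z, yaw, hand
```

>>> apply_moves(motion=[{"x":8,"y":-12,"z":5,"yaw":0,"hand":1},{"x":15,"y":-24,"z":5,"yaw":0,"hand":1},{"x":22,"y":-36,"z":5,"yaw":0,"hand":1},{"x":29.5,"y":-49,"z":5,"yaw":0,"hand":1},{"x":29.5,"y":-49,"z":5,"yaw":0,"hand":1},{"x":29.5,"y":-49,"z":5,"yaw":0,"hand":1},{"x":29.5,"y":-49,"z":5,"yaw":0,"hand":1},{"x":29.5,"y":-49,"z":5,"yaw":0,"hand":1},{"x":29.5,"y":-49,"z":5,"yaw":0,"hand":1},{"x":29.5,"y":-49,"z":5,"yaw":0,"hand":1}])

```text
clock: 1.9
position: [0.4615, 0.1087, 0.2773]
ee_rot: [0.428, 3.111, -0.001]
force: [-0.1, 0.4, 0.2]
width: 1.003
gripper_force: 0.0
```

>>> apply_moves(motion=[{"x":0,"y":0,"z":0,"yaw":0,"hand":1},{"x":0,"y":0,"z":0,"yaw":0,"hand":1}])

```text
clock: 2.15
position: [0.459, 0.1146, 0.2766]
ee_rot: [-0.414, -3.114, -0.001]
force: [0.2, 0.6, 0.0]
width: 1.005
gripper_force: 0.0
```

Run:
```python
from h import *
o=observe();m=camera_model("wrist");w=get_image("wrist");print(o['clock'],o['position'],o['ee_rot'],o['joints'].round(2) if hasattr(o['joints'],'round') else o['joints'])
print(proj(m,[[.462,.112,.154],[.462,.112,.12]]),np.round(m['T'],3).tolist())
for q in("blue_lid","tray"):print([(np.round(r['rect']).tolist(),round(r['p'],2)) for r in recognise(q,"wrist")[:3]])
cv2.imwrite("pics/w1.png",w)
```

```text
2.15 [0.45903983 0.1146408  0.27656   ] [-4.14063817e-01 -3.11351193e+00 -6.42570426e-04] [-0.67  0.14  0.36  1.87 -0.05  1.14  1.01]
[[315.83445925 235.04694146]
 [316.07170765 225.43900663]] [[0.262, -0.925, -0.275, 0.385], [0.965, 0.251, 0.075, 0.135], [-0.001, -0.285, 0.959, 0.435], [0.0, 0.0, 0.0, 1.0]]
[([264.0, 159.0, 370.0, 274.0], 0.98), ([630.0, 1.0, 640.0, 57.0], 0.69)]
[([4.0, 142.0, 248.0, 394.0], 0.89)]
```

View pics/w1.png

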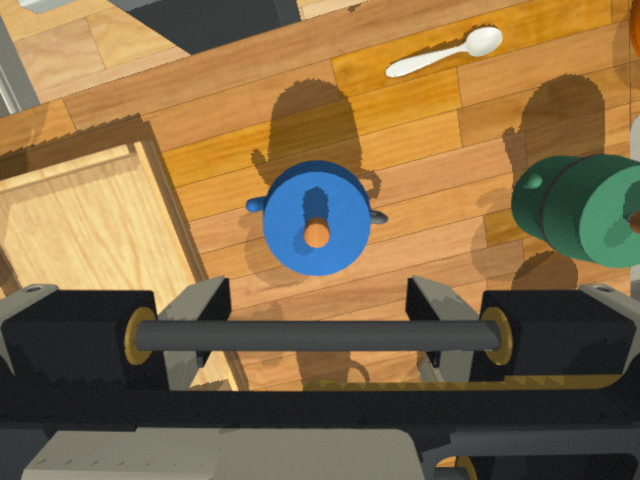

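The wrist view puts the knob top at (317,234), within about 1 mm of where I predicted it. Now I descend and grip.

>>> apply_moves(motion=[{"x":0.15,"y":-0.05,"z":-5,"yaw":0,"hand":1},{"x":0.15,"y":-0.05,"z":-9,"yaw":0,"hand":0.5},{"x":0.15,"y":-0.05,"z":-12,"yaw":0,"hand":0.5},{"x":0.15,"y":-0.05,"z":-14,"yaw":0,"hand":0.2},{"x":0.15,"y":-0.05,"z":-15.1,"yaw":0,"hand":0.2},{"x":0.15,"y":-0.05,"z":-15.1,"yaw":0,"hand":0},{"x":0.15,"y":-0.05,"z":-15.1,"yaw":0,"hand":-0.2},{"x":0.15,"y":-0.05,"z":-15.1,"yaw":0,"hand":-0.4},{"x":0.15,"y":-0.05,"z":-15.1,"yaw":0,"hand":-0.6},{"x":0.15,"y":-0.05,"z":-15.1,"yaw":0,"hand":-0.7}], newtons=20)

```text
clock: 3.55
position: [0.4616, 0.1126, 0.1262]
ee_rot: [0.418, 3.113, 0.001]
force: [-1.4, 0.1, 5.7]
width: 0.256
gripper_force: 20.0
```

>>> apply_moves(motion=[{"x":0,"y":0,"z":0,"yaw":0,"hand":-1},{"x":0,"y":0,"z":0,"yaw":0,"hand":-1},{"x":0,"y":0,"z":0,"yaw":0,"hand":-1},{"x":0,"y":0,"z":0,"yaw":0,"hand":-1}], newtons=20)

```text
clock: 4.05
position: [0.4617, 0.1126, 0.1262]
ee_rot: [0.418, 3.113, 0.001]
force: [-1.6, 0.3, 6.6]
width: 0.256
gripper_force: 20.0
```

>>> apply_moves(motion=[{"x":0,"y":0,"z":0.8,"yaw":0,"hand":-1},{"x":0,"y":0,"z":1.6,"yaw":0,"hand":-1},{"x":0,"y":0,"z":2.6,"yaw":0,"hand":-1},{"x":0,"y":0,"z":3.8,"yaw":0,"hand":-1},{"x":0,"y":0,"z":5,"yaw":0,"hand":-1},{"x":0,"y":0,"z":6.4,"yaw":0,"hand":-1},{"x":0,"y":0,"z":7.8,"yaw":0,"hand":-1},{"x":0,"y":0,"z":9,"yaw":0,"hand":-1},{"x":0,"y":0,"z":9,"yaw":0,"hand":-1},{"x":0,"y":0,"z":9,"yaw":0,"hand":-1}])

```text
clock: 5.3
position: [0.461, 0.1124, 0.2154]
ee_rot: [-0.418, -3.113, 0.0]
force: [0.7, -0.1, -1.7]
width: 0.254
gripper_force: 20.0
```

Run:
```python
from h import *
o=observe();m=camera_model("wrist");w=get_image("wrist");print(o['clock'],o['position'],o['force'],o['width'])
cv2.imwrite("pics/w2.png",w)
s=get_image("side")[150:290,230:400];cv2.imwrite("pics/s2.png",cv2.resize(s,None,fx=4,fy=4,interpolation=2))
```

```text
5.3 [0.46103993 0.1123607  0.21542861] [ 0.69625795 -0.06602743 -1.71253903] 0.25356491329944186
```

View pics/s2.png

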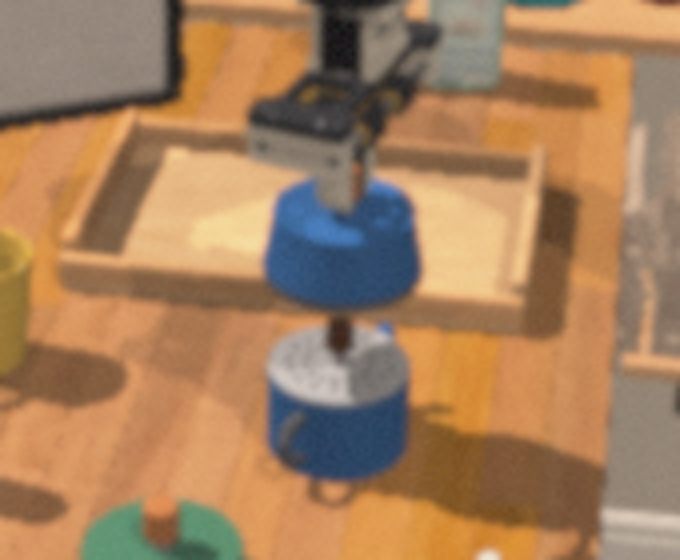

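The lid is off and held, with the infuser left in the pot. I carry the lid to the far half of the tray.

>>> apply_moves(motion=[{"x":1,"y":-2,"z":0.5,"yaw":0,"hand":-1},{"x":3,"y":-6,"z":0.5,"yaw":0,"hand":-1},{"x":5,"y":-10.5,"z":0.5,"yaw":0,"hand":-1},{"x":7.5,"y":-15.5,"z":0.5,"yaw":0,"hand":-1},{"x":10,"y":-20.5,"z":0.5,"yaw":0,"hand":-1},{"x":12,"y":-25,"z":0.5,"yaw":0,"hand":-1},{"x":14,"y":-29,"z":0.5,"yaw":0,"hand":-1},{"x":15,"y":-31.2,"z":0,"yaw":0,"hand":-1},{"x":15,"y":-31.2,"z":0,"yaw":0,"hand":-1},{"x":15,"y":-31.2,"z":0,"yaw":0,"hand":-1}])

```text
clock: 6.65
position: [0.611, -0.1986, 0.2151]
ee_rot: [-0.417, -3.112, -0.001]
force: [-0.6, -0.1, -0.4]
width: 0.253
gripper_force: 20.0
```

>>> apply_moves(motion=[{"x":0,"y":0,"z":-2,"yaw":0,"hand":-1},{"x":0,"y":0,"z":-4.5,"yaw":0,"hand":-1},{"x":0,"y":0,"z":-7,"yaw":0,"hand":-1},{"x":0,"y":0,"z":-9.5,"yaw":0,"hand":-1},{"x":0,"y":0,"z":-11.5,"yaw":0,"hand":-1},{"x":0,"y":0,"z":-13,"yaw":0,"hand":-1},{"x":0,"y":0,"z":-13.8,"yaw":0,"hand":-1},{"x":0,"y":0,"z":-14.2,"yaw":0,"hand":-1},{"x":0,"y":0,"z":-14.4,"yaw":0,"hand":-1},{"x":0,"y":0,"z":-14.4,"yaw":0,"hand":-1}])

```text
clock: 7.9
position: [0.6115, -0.1997, 0.0721]
ee_rot: [0.418, 3.113, 0.0]
force: [0.3, 1.1, -0.8]
width: 0.256
gripper_force: 20.0
```

Now I lower in small steps and watch the force for contact.

>>> apply_moves(motion=[{"x":0,"y":0,"z":-0.1,"yaw":0,"hand":-1},{"x":0,"y":0,"z":-0.2,"yaw":0,"hand":-1},{"x":0,"y":0,"z":-0.3,"yaw":0,"hand":-1},{"x":0,"y":0,"z":-0.4,"yaw":0,"hand":-1},{"x":0,"y":0,"z":-0.4,"yaw":0,"hand":-1}])

```text
clock: 8.52
position: [0.6112, -0.1996, 0.0676]
ee_rot: [-0.418, -3.113, -0.0]
force: [-0.0, -0.0, -1.1]
width: 0.257
gripper_force: 20.0
```

>>> apply_moves(motion=[{"x":0,"y":0,"z":-0.1,"yaw":0,"hand":-1},{"x":0,"y":0,"z":-0.1,"yaw":0,"hand":-1}])

```text
clock: 8.78
position: [0.6114, -0.1996, 0.0674]
ee_rot: [0.418, 3.113, 0.0]
force: [-2.1, 0.7, 4.9]
width: 0.253
gripper_force: 20.0
```

Contact. I release and go up.

>>> apply_moves(motion=[{"x":0,"y":0,"z":0,"yaw":0,"hand":-0.3},{"x":0,"y":0,"z":0,"yaw":0,"hand":0},{"x":0,"y":0,"z":0,"yaw":0,"hand":0.3},{"x":0,"y":0,"z":0,"yaw":0,"hand":0.5},{"x":0,"y":0,"z":2,"yaw":0,"hand":0.5},{"x":0,"y":0,"z":5,"yaw":0,"hand":0.5},{"x":0,"y":0,"z":10,"yaw":0,"hand":0.5},{"x":0,"y":0,"z":15,"yaw":0,"hand":1},{"x":0,"y":0,"z":18,"yaw":0,"hand":1},{"x":0,"y":0,"z":18,"yaw":0,"hand":1}])

```text
clock: 10.02
position: [0.6126, -0.2005, 0.2511]
ee_rot: [0.418, 3.107, -0.001]
force: [0.4, 0.5, 0.1]
width: 0.987
gripper_force: 0.0
```

>>> apply_moves(motion=[{"x":-3,"y":6,"z":0,"yaw":0,"hand":1},{"x":-6,"y":12,"z":0,"yaw":0,"hand":1},{"x":-9,"y":18,"z":0,"yaw":0,"hand":1},{"x":-12,"y":24,"z":0,"yaw":0,"hand":1},{"x":-14,"y":29,"z":0,"yaw":0,"hand":1},{"x":-15,"y":31.2,"z":0,"yaw":0,"hand":1},{"x":-15,"y":31.2,"z":0,"yaw":0,"hand":1},{"x":-15,"y":31.2,"z":0,"yaw":0,"hand":1},{"x":-15,"y":31.2,"z":0,"yaw":0,"hand":1},{"x":-15,"y":31.2,"z":0,"yaw":0,"hand":1}])

```text
clock: 11.28
position: [0.4616, 0.1114, 0.2467]
ee_rot: [-0.421, -3.113, 0.0]
force: [0.1, -0.4, -0.3]
width: 1.002
gripper_force: 0.0
```

Run:
```python
from h import *
o=observe();m=camera_model("wrist");w=get_image("wrist");print(o['clock'],o['position'],o['force'])
print(proj(m,[[.4615,.1125,.110],[.4615,.1125,.074]]))
t=get_image("top")[120:290,290:500]
t=cv2.resize(t,None,fx=2,fy=2,interpolation=2)
c=np.zeros((480,800,3),np.uint8);c[:340,:380]=t[:,:380];c[:,380:]=w[:,100:520];cv2.imwrite("pics/c3.png",c)
```

```text
11.275 [0.46162035 0.11137888 0.24668179] [ 0.06322536 -0.44777779 -0.31596466]
[[319.1242874  226.47138517]
 [319.05083937 217.57398212]]
```

View pics/c3.png

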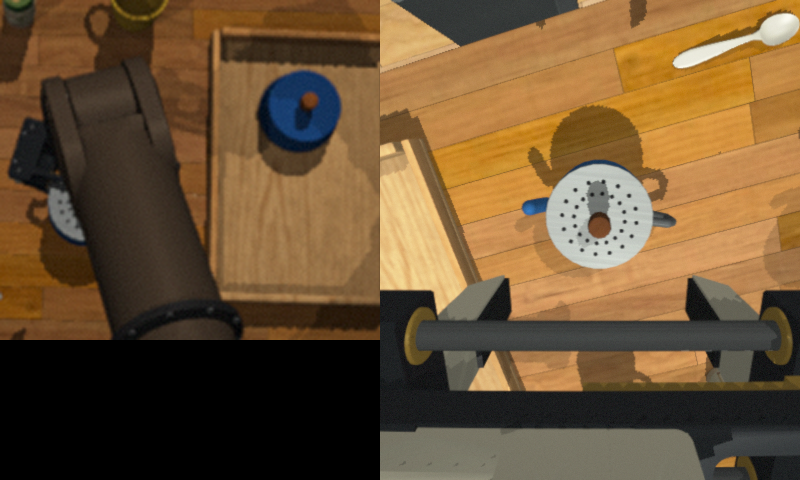

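The lid stands upright on the tray (knob at crop (310,100)). The infuser knob in the wrist picture is at (320,226), as predicted. I descend and grip it.

>>> apply_moves(motion=[{"x":0,"y":0,"z":-5,"yaw":0,"hand":1},{"x":0,"y":0,"z":-9,"yaw":0,"hand":0.5},{"x":0,"y":0,"z":-12,"yaw":0,"hand":0.5},{"x":0,"y":0,"z":-14.5,"yaw":0,"hand":0.2},{"x":0,"y":0,"z":-16,"yaw":0,"hand":0.2},{"x":0,"y":0,"z":-16.4,"yaw":0,"hand":0},{"x":0,"y":0,"z":-16.4,"yaw":0,"hand":-0.2},{"x":0,"y":0,"z":-16.4,"yaw":0,"hand":-0.4},{"x":0,"y":0,"z":-16.4,"yaw":0,"hand":-0.6},{"x":0,"y":0,"z":-16.4,"yaw":0,"hand":-0.7}], newtons=20)

```text
clock: 12.62
position: [0.4617, 0.1126, 0.0833]
ee_rot: [0.418, 3.113, 0.001]
force: [-0.5, -0.4, 5.4]
width: 0.235
gripper_force: 20.0
```

>>> apply_moves(motion=[{"x":0,"y":0,"z":0,"yaw":0,"hand":-1},{"x":0,"y":0,"z":0,"yaw":0,"hand":-1},{"x":0,"y":0,"z":0,"yaw":0,"hand":-1},{"x":0,"y":0,"z":0,"yaw":0,"hand":-1}])

```text
clock: 13.12
position: [0.4617, 0.1126, 0.0833]
ee_rot: [0.418, 3.113, 0.001]
force: [-1.1, -0.5, 7.1]
width: 0.233
gripper_force: 20.0
```

>>> apply_moves(motion=[{"x":0,"y":0,"z":0.7,"yaw":0,"hand":-1},{"x":0,"y":0,"z":1.4,"yaw":0,"hand":-1},{"x":0,"y":0,"z":2.2,"yaw":0,"hand":-1},{"x":0,"y":0,"z":3.2,"yaw":0,"hand":-1},{"x":0,"y":0,"z":4.4,"yaw":0,"hand":-1},{"x":0,"y":0,"z":5.8,"yaw":0,"hand":-1},{"x":0,"y":0,"z":7.5,"yaw":0,"hand":-1},{"x":0,"y":0,"z":9.5,"yaw":0,"hand":-1},{"x":0,"y":0,"z":11,"yaw":0,"hand":-1},{"x":0,"y":0,"z":11,"yaw":0,"hand":-1}])

```text
clock: 14.38
position: [0.462, 0.1127, 0.1939]
ee_rot: [0.418, 3.112, 0.002]
force: [0.6, 0.1, -2.0]
width: 0.236
gripper_force: 20.0
```

Run:
```python
from h import *
s=get_image("side")[150:290,230:400];o=observe();print(o['clock'],o['position'],o['force'],o['width'])
cv2.imwrite("pics/s4.png",cv2.resize(s,None,fx=4,fy=4,interpolation=2))
```

```text
14.425 [0.4614599  0.11255807 0.19304366] [-0.08943797 -0.55104307 -2.53898789] 0.2330265723694672
```

View pics/s4.png

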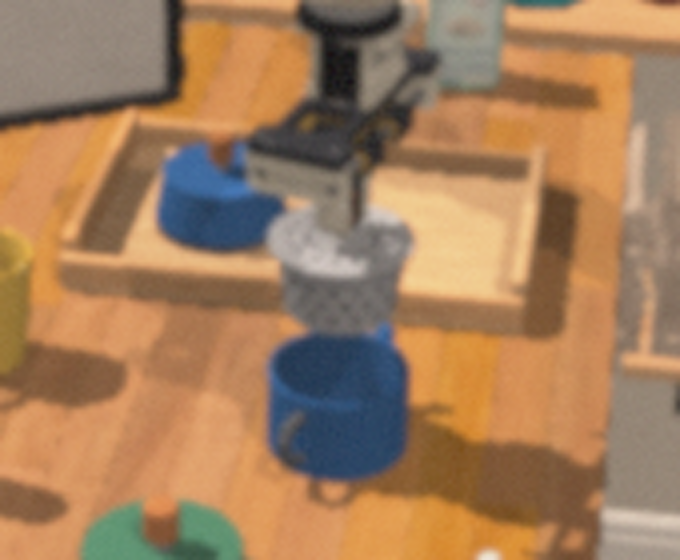

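The infuser is clear and upright above the pot, and the lid sits flat in the tray. I carry it to the near half of the tray.

>>> apply_moves(motion=[{"x":0,"y":-2,"z":1,"yaw":0,"hand":-1},{"x":-0.2,"y":-6,"z":2,"yaw":0,"hand":-1},{"x":-0.4,"y":-10.5,"z":2,"yaw":0,"hand":-1},{"x":-0.6,"y":-15.5,"z":2,"yaw":0,"hand":-1},{"x":-0.8,"y":-20.5,"z":2,"yaw":0,"hand":-1},{"x":-1,"y":-25,"z":2,"yaw":0,"hand":-1},{"x":-1.2,"y":-29,"z":1,"yaw":0,"hand":-1},{"x":-1.2,"y":-31.2,"z":0,"yaw":0,"hand":-1},{"x":-1.2,"y":-31.2,"z":0,"yaw":0,"hand":-1},{"x":-1.2,"y":-31.2,"z":0,"yaw":0,"hand":-1}])

```text
clock: 15.68
position: [0.4489, -0.1994, 0.1927]
ee_rot: [-0.418, -3.113, -0.001]
force: [-1.0, -0.2, -1.2]
width: 0.233
gripper_force: 20.0
```

>>> apply_moves(motion=[{"x":0,"y":0,"z":-2,"yaw":0,"hand":-1},{"x":0,"y":0,"z":-4,"yaw":0,"hand":-1},{"x":0,"y":0,"z":-6,"yaw":0,"hand":-1},{"x":0,"y":0,"z":-8,"yaw":0,"hand":-1},{"x":0,"y":0,"z":-9.5,"yaw":0,"hand":-1},{"x":0,"y":0,"z":-10.5,"yaw":0,"hand":-1},{"x":0,"y":0,"z":-11,"yaw":0,"hand":-1},{"x":0,"y":0,"z":-11.3,"yaw":0,"hand":-1},{"x":0,"y":0,"z":-11.4,"yaw":0,"hand":-1},{"x":0,"y":0,"z":-11.4,"yaw":0,"hand":-1}])

```text
clock: 16.92
position: [0.4495, -0.1997, 0.079]
ee_rot: [0.418, 3.113, 0.0]
force: [0.3, 0.4, -1.5]
width: 0.234
gripper_force: 20.0
```

>>> apply_moves(motion=[{"x":0,"y":0,"z":-0.1,"yaw":0,"hand":-1},{"x":0,"y":0,"z":-0.2,"yaw":0,"hand":-1},{"x":0,"y":0,"z":-0.3,"yaw":0,"hand":-1},{"x":0,"y":0,"z":-0.3,"yaw":0,"hand":-1}])

```text
clock: 17.42
position: [0.4494, -0.1996, 0.0763]
ee_rot: [0.418, 3.113, 0.001]
force: [-3.2, 1.5, 10.1]
width: 0.234
gripper_force: 20.0
```

Firm contact (10 N). I release, go up and retreat.

>>> apply_moves(motion=[{"x":0,"y":0,"z":0.1,"yaw":0,"hand":-1},{"x":0,"y":0,"z":0.1,"yaw":0,"hand":-0.3},{"x":0,"y":0,"z":0.1,"yaw":0,"hand":0},{"x":0,"y":0,"z":0.1,"yaw":0,"hand":0.3},{"x":0,"y":0,"z":0.1,"yaw":0,"hand":0.3},{"x":0,"y":0,"z":2,"yaw":0,"hand":0.3},{"x":0,"y":0,"z":5,"yaw":0,"hand":0.5},{"x":0,"y":0,"z":10,"yaw":0,"hand":0.5},{"x":0,"y":0,"z":15,"yaw":0,"hand":0.5},{"x":0,"y":0,"z":18,"yaw":0,"hand":0.5}])

```text
clock: 18.68
position: [0.4498, -0.2, 0.2582]
ee_rot: [0.418, 3.111, -0.0]
force: [0.2, -0.0, -0.6]
width: 0.749
gripper_force: 0.0
```

>>> apply_moves(motion=[{"x":0,"y":6,"z":3,"yaw":0,"hand":0.5},{"x":0,"y":12,"z":3,"yaw":0,"hand":0.5},{"x":0,"y":18,"z":3,"yaw":0,"hand":0.5},{"x":0,"y":24,"z":3,"yaw":0,"hand":0.5},{"x":0,"y":30,"z":3,"yaw":0,"hand":0.5},{"x":0,"y":36,"z":3,"yaw":0,"hand":0.5},{"x":0,"y":42,"z":3,"yaw":0,"hand":0.5},{"x":0,"y":42,"z":3,"yaw":0,"hand":0.5},{"x":0,"y":42,"z":3,"yaw":0,"hand":0.5},{"x":0,"y":42,"z":3,"yaw":0,"hand":0.5}])

```text
clock: 19.92
position: [0.4496, 0.2187, 0.2858]
ee_rot: [0.422, 3.113, -0.0]
force: [0.2, -0.6, 0.9]
width: 0.75
gripper_force: 0.0
```

Run:
```python
from h import *
s=get_image("side")[150:290,230:400];t=get_image("top")[120:290,290:500];o=observe();print(o['clock'],o['position'],o['force'],o['width'])
s=cv2.resize(s,(400,330),interpolation=2);t=cv2.resize(t,(400,330),interpolation=2)
cv2.imwrite("pics/f.png",np.hstack([s,t]))
```

```text
20.025 [0.44958315 0.21906474 0.28591486] [-0.08398406 -0.60785894  0.38429186] 0.7493091021818026
```

View pics/f.png

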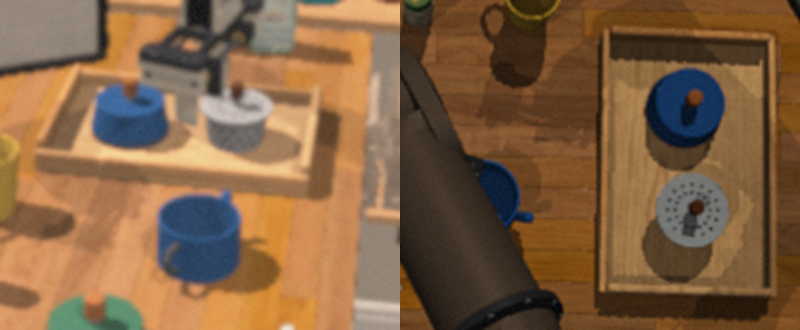

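The lid (685,108) and infuser (692,210) both stand upright in the tray, and the pot is standing in place with the arm clear. I hand the job in.

```bash
python3 -c "
from cell import *
print(sign_off())"
```

```text
the job is handed in; nothing more can be done
None
```

The job is handed in: the blue lid (knob up) and then the infuser were set down upright side by side on the tray floor, and the blue pot was left standing where it was, after about 20 s on the robot's clock.

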